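Lower the funnel stand by one hole

ROBOT

A 6-joint arm with a two-finger parallel gripper is mounted at the origin on the work surface. World frame = base frame: x ahead of the robot, y to its left, z up, the work surface at z = 0. Lengths are in m, angles in rad, forces in N, time in s.
With the tool pointing down it reaches from about 0.35 to 0.875 m from the base axis. Payload 15.5 kg.
Tool frame: the origin (TCP) lies midway between the tips of the shut fingers; the grasp point (between the pads) lies 19 mm behind it; z points along the fingers, y is the line along which they close (so a half turn about z gives the same grasp; the last joint's range is limited). The gripper opens to 85 mm and grips with 20 to 120 N. Pads are 22 mm wide; open, the fingers measure 114 mm over their backs; the gripper's body (76 mm by 85 mm) begins 54 mm behind the grasp point. The pads swing forward as they close: fully open they stand 13 mm farther back than shut.
Start: joints at [-1.323, 0.494, 1.345, -0, 1.302, -0.096], TCP at [0.211, -0.588, 0.231] pointing down, gripper open.
Joint ranges: [-2.91, 2.91], [-0.82, 2.16], [0.22, 2.67], [-1.22, 4.37], [0.12, 2.79], [-3.08, 3.08]. Speed limits (rad/s): [1.89, 1.89, 2.57, 3.01, 3.01, 3.01].

INTERFACE

Orientations are given as a unit quaternion [x, y, z, w].
In Python, from rig import bot gives the robot as it stands. The module is installed in compiled form; this text tells all that it offers.
- The arm moves only by the shell command python3 -m crank 'ROWS' [OPENING]. ROWS is JSON, a list of rows, each a list of 2 entries, a list of its own where there are three numbers: the shift along the world's x, y, z in m, then the turn, a rotation vector about the world's x, y, z in degrees. In form: [[[tx, ty, tz], [rx, ry, rz]], ...]. A call has 1 to 12 rows; each row is the pose to reach, as a shift and turn from the pose commanded when the call began; what a row does not reach only later rows make up. A row lasts 1/8 s, in which the tool goes at most 62.5 mm and 10.7 degrees, less where a joint would pass 70% of its speed; a pose out of reach is approached as far as the arm can. A call with a gripper value outside its range is refused whole. OPENING is the opening, from 0 (shut) to 1 (fully open), set as the call begins (- or left out, the last holds). The fingers move at their own pace and stop on an object; the grip force is fixed at half the most. Time passes only in rows, so rows that repeat a pose let the fingers close. It gives the time, the measured TCP pose, the force, the opening and the grip force at its end, in the units of the state.
- bot.observe(): the state, without advancing time (a new reading comes with each control period).
- bot.camera(name): name is "scene" or "top" or "wrist"; returns a dict with "image" (420x560x3 uint8, red, green, blue), "mtx" (3x3 intrinsics, pixels), "k1" (the pictures are not rectified: a ray, as slopes to the right and down, at radius r is drawn at 1 + k1 r^2 times it, then the intrinsics apply), "rvec" (rotation vector, rad) and "tvec" (3), from world to camera coordinates, as OpenCV has them. Camera axes: x right, y down, z forward; pixel columns grow to the right and rows downward; lengths in m; the calibration is good to about 2 mm. A picture is of the moment at which its call begins. There is no depth.
- bot.finish_job(): hands the job in; it is judged then, once.
The state is a dict: "time": time; "joint_positions": joint angles; "qvel": joint speeds; "joint_efforts": joint torques, N m; "position": TCP position; "tool_rot": TCP orientation; "contact_force": force on the tool from outside, world axes, zero at the start; "ft_torque": the same for the moment, N m; "opening": finger opening in m; "grip_force": force on a finger pad.
Only numpy, scipy, OpenCV 4.12 (cv2) and the standard library are available. Lean on these libraries where they do the work, as an engineer would, in place of code of your own. Each camera call takes 0.05 s, during which the arm holds its last target. There are 200 camera calls.

TASK

Bring the funnel down over the mould by one hole of its telescoping stand: squeeze the red sprung button in, slide the upper tube a little way down off its hole, let go of the button while the tube is between the two holes, then ease the tube gently on down until the pin snaps into the next hole and the button pops right out again. Never force the tube against its pin, and leave the mould, jar, beaker and spatula where they are.

Things in the scene. Friction and masses are not known exactly. Their poses are not given: they have to be found in the camera images.
- stand: Fixed funnel stand. Dark grey iron base plate 130 x 240 x 14 mm (local x -65 to 65, y -60 to 180); origin at table level on the axis of the upright post, z up. Post: square steel tube 16 x 16 mm, 195 mm high, with locking holes in its +x face.
- upper_hole (a point): Centre of the upper hole in the post's +x face, 185 mm above the table. The next hole, in a brass strip let into the post and clamped at another height each time, is 36 to 62 mm below it (not measured: find it by feel). There are no others. Holes are 8.5 mm high, the pin is 6 mm high. Axes as the stand's.
- tube (a joint): How far the aluminium upper tube has slid down over the post (m): 0 with its pin in the upper hole (start), growing downwards, end stop 0.080. It weighs about 0.35 kg with the funnel; friction of about 8 N holds it wherever it is left, so moving it down takes a push of 3 to 8 N once the pin is clear. With the pin in a hole it cannot go down, and hard pushing breaks the pin.
- tube_top (a point): Centre of the flat top of the tube's black cap (22 x 22 mm), a place to push down on; 284 mm above the table at the start. The tube below is 26 x 26 mm square (stand's x, y), centred on the post's axis, 111 mm tall with the cap. Near its lower end a black pin housing 24 mm high stands 11 mm out of its +x side. Axes as the stand's.
- button (a joint): How far the red button is in (m): 0 fully out, 0.007 fully in; it moves along the stand's +x. Spring: 3.6 N to start, 8 N fully in. Pressing it draws the square pin, 5 mm deep in its hole, out of the post: clear from 0.005 on. Let go between holes, the pin rests on the post and the button stays at 0.005; it springs out to 0 when the pin drops into a hole.
- button_face (a point): Centre of the outer face of the red button, a 20 mm round knob on the tube's -x side, 26 mm below the top of the cap; face 22 mm from the post's axis when out, 15 mm when in. Pinch it against the tube's flat +x side (13 mm beyond the axis): 35 mm wide with the button out, 28 mm with it in. Axes as the stand's.
- funnel_mouth (a point): Centre of the mouth of the white funnel (72 mm across, 75 mm tall, in an aluminium ring 77 mm across), 100 mm from the post's axis along the stand's +y; rigid with the tube, its mouth 72 mm below the top of the tube's cap.
- mould: Bystander: black open ring mould, 80 mm wide, 40 mm high, loose on the base plate under the funnel; origin at the centre of its underside.
- jar: Bystander: white jar with blue cap, 60 mm wide, 100 mm high, loose; origin at the centre of its underside.
- beaker: Bystander: steel cup, 64 mm wide, 75 mm high, loose; origin at the centre of its underside.
- spatula: Bystander: spatula lying flat on the table along its own x axis, loose.

How it is judged:
On the way, in this order (a step that is already met when the one before it is completed fails the run):
1. The button is pressed in far enough to free the tube, with the tube still at its upper hole (value of joint button above 0.0045 m and value of joint tube below 0.005 m), for 0.05 s.
2. The fingers have let go of the button with the tube between the upper hole and the next (value of joint tube between 0.006 and 0.033 m and value of joint button above 0.003 m and contact force between the fingers and button below 0.5 N), for 0.1 s.
At the end, for the whole second after the job is handed in: The upper tube rests at the next hole (33 to 65 mm below where it began), with the pin snapped into that hole and the button out again to within 1.5 mm; the tube is still and mould, jar, beaker and spatula are within 20 mm of where they stood (value of joint tube between 0.033 and 0.065 m and value of joint button below 0.0015 m and velocity of joint tube between -0.005 and 0.005 m/s and distance of each of mould, jar, beaker, spatula from where it was at the start of the episode below 0.02 m); the robot touches nothing.
It fails at once if The pin is forced: more than 35 N between the pin and the post (contact force between button and stand above 35 N).
It fails at once if The mould, jar, beaker or spatula is shoved more than 20 mm (distance of any of mould, jar, beaker, spatula from where it was at the start of the episode above 0.02 m).
It also fails if it takes over 43 s, if anything falls off the work surface, if the arm or the gripper's body presses on something with over 40 N, if the wrist force passes 120 N, or if a joint passes its speed limit or range.

## Working session

There is one attempt and no reset: what is moved stays moved. The work goes in short steps, Python scripts to look and compute and a shell command to move; the robot and the scene stay as the last step left them, time stands still between calls to the robot, and variables do not carry over. Pictures are saved under pics/ and viewed, at most 10 in all, crops included, and the job is handed in when it is done.

```bash
mkdir -p pics; cat > h.py <<'E'
import numpy as np, cv2
from rig import bot
def ray(c,u,v):
    K=np.array(c["mtx"]);d=np.array([c["k1"],0,0,0,0],float)
    p=cv2.undistortPoints(np.array([[[u,v]]],float),K,d)[0,0]
    R=cv2.Rodrigues(np.array(c["rvec"],float))[0];t=np.array(c["tvec"],float).ravel()
    return -R.T@t, R.T@np.array([p[0],p[1],1.])
def plane(c,u,v,z):
    o,d=ray(c,u,v);return o+d*(z-o[2])/d[2]
def proj(c,P):
    return cv2.projectPoints(np.array(P,float).reshape(-1,3),np.array(c["rvec"],float),np.array(c["tvec"],float),np.array(c["mtx"]),np.array([c["k1"],0,0,0,0],float))[0].reshape(-1,2)
def snap(n,f):
    c=bot.camera(n);cv2.imwrite("pics/"+f+".png",cv2.cvtColor(c["image"],cv2.COLOR_RGB2BGR))
    np.save("pics/"+f+".npy",c,allow_pickle=True);return c
def load(f): return np.load("pics/"+f+".npy",allow_pickle=True).item()
E
python3 - <<'E'
from h import *
for n in("scene","top"):
    c=snap(n,n+"0");o,d=ray(c,280,210);print(n,o,d,c["k1"])
s=bot.observe();print(s["time"],s["position"],s["tool_rot"],s["opening"],s["contact_force"])
E
```

```text
scene [ 0.88706789 -0.24968265  0.94460064] [-0.32922362  0.41675182 -0.84735296] -0.06029357204751205
top [0.44681324 0.13933758 1.1958456 ] [ 1.44022500e-01 -4.35476995e-04 -9.89595304e-01] -0.1618222646925446
0.1 [ 0.21056544 -0.58811977  0.2307562 ] [ 9.85265462e-01  1.71031172e-01 -4.24821772e-05 -5.52640037e-04] 0.08548286044540687 [ 0.20839869 -0.33667682 -0.35557656]
```

View pics/scene0.png

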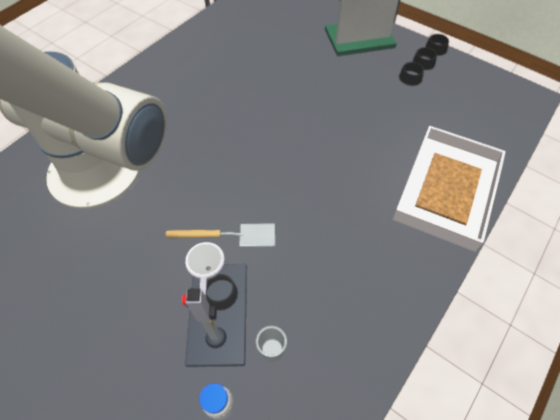

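View pics/top0.png

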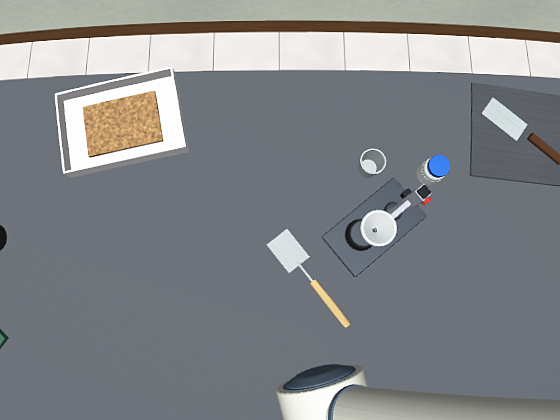

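The scene picture shows the stand plate around (217,315), cap at (194,295), red button at (185,299) and funnel at (205,260). In the top picture the cap is at (424,192), the button at (427,201), the funnel at (378,229), the jar at (437,167) and the beaker at (372,161).

```bash
python3 - <<'E'
from h import *
c=load("top0");s=load("scene0")
def cen(m,win):
    x0,x1,y0,y1=win;w=np.zeros_like(m);w[y0:y1,x0:x1]=m[y0:y1,x0:x1]
    n,l,st,ce=cv2.connectedComponentsWithStats(w.astype(np.uint8))
    k=1+np.argmax(st[1:,4]);return ce[k],st[k]
def masks(im):
    h=cv2.cvtColor(im,cv2.COLOR_RGB2HSV).astype(int)
    return dict(white=(h[...,1]<40)&(h[...,2]>150),black=h[...,2]<45,red=((h[...,0]<8)|(h[...,0]>172))&(h[...,1]>150)&(h[...,2]>80),blue=(abs(h[...,0]-110)<12)&(h[...,1]>150)&(h[...,2]>120))
mt=masks(c["image"]);ms=masks(s["image"])
for nm,m,cam,w in(("top",mt,c,dict(cap=(414,435,182,200),red=(415,440,190,212),fun=(355,400,208,250),blue=(420,460,150,185))),
               ("scene",ms,s,dict(cap=(184,204,287,303),red=(175,195,290,310),fun=(182,228,240,280),blue=(195,235,380,418)))):
    for k,z,mk in(("cap",.284,"black"),("red",.258,"red"),("fun",.212,"white"),("blue",.1,"blue")):
        ce,st=cen(m[mk],w[k]);print(nm,k,ce.round(1),st,plane(cam,*ce,z).round(4))
for p in((395,179),(426,213),(355,276),(322,237)):print("plate",plane(c,*p,.014).round(3))
print("beaker",plane(c,372,161,.075).round(3))
for p in((187,364),(245,364),(245,265),):print("plate scene",plane(s,*p,.014).round(3))
E
```

```text
top cap [423.4 193.4] [417 189  14   9  19] [ 0.611  -0.1416  0.284 ]
top red [426.5 200.6] [423 197   8   8  29] [ 0.601  -0.1552  0.258 ]
top fun [379.1 226.8] [ 360  208   40   39 1100] [ 0.5538 -0.0662  0.212 ]
top blue [439.  165.1] [429 155  21  21 360] [ 0.7126 -0.2405  0.1   ]Traceback (most recent call last):
  File "<stdin>", line 14, in <module>
  File "<stdin>", line 6, in cen
    return _wrapfunc(a, 'argmax', axis=axis, out=out, **kwds)
    return bound(*args, **kwds)
ValueError: attempt to get argmax of an empty sequence
```

```bash
python3 - <<'E'
from h import *
c=load("top0");s=load("scene0")
a=cv2.resize(c["image"][145:245,350:450],(600,600),interpolation=cv2.INTER_CUBIC)
b=cv2.resize(s["image"][280:380,160:190+3],(200,600),interpolation=cv2.INTER_CUBIC)
b=cv2.resize(s["image"][280:313,175:208][:, :],(200,200),interpolation=cv2.INTER_CUBIC)
o=np.zeros((600,800,3),np.uint8);o[:,:600]=a;o[:200,600:]=b
cv2.imwrite("pics/z.png",o[...,::-1])
for p in((395,179),(426,213),(355,276),(322,237)):print("plate",plane(c,*p,.014).round(3))
print("beaker",plane(c,372,161,.075).round(3))
for p in((187,364),(245,364),(245,265),):print("plate scene",plane(s,*p,.014).round(3))
print("scene cap,fun",plane(s,194,295,.284).round(3),plane(s,205,260,.212).round(3))
E
```

```text
plate [ 0.697 -0.153  0.014]
plate [ 0.609 -0.229  0.014]
plate [ 0.454 -0.044  0.014]
plate [0.551 0.036 0.014]
beaker [ 0.728 -0.083  0.075]
plate scene [ 0.605 -0.226  0.014]
plate scene [ 0.704 -0.149  0.014]
plate scene [0.554 0.03  0.014]
scene cap,fun [ 0.618 -0.145  0.284] [ 0.556 -0.068  0.212]
```

View pics/z.png

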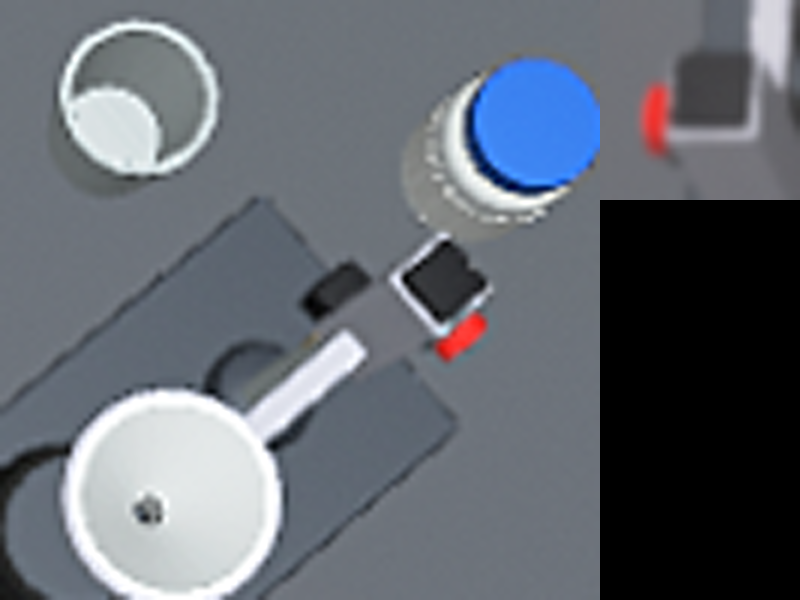

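The zoom shows the cap centre at top pixel (424,192), with the button on its lower-right (stand −x) side and the funnel rim centre near (378.7,228). Both views agree: post axis ≈ (0.615,−0.1445), stand yaw ≈ 38°.

```bash
python3 -m crank '[[[0,0,0.08],[0,0,10]],[[0,0,0.119],[0,0,20]],[[0.40,0.443,0.119],[0,0,108.6]],[[0.40,0.443,0.119],[0,0,108.6]],[[0.40,0.443,0.119],[0,0,108.6]],[[0.40,0.443,0.119],[0,0,108.6]],[[0.40,0.443,0.119],[0,0,108.6]],[[0.40,0.443,0.119],[0,0,108.6]],[[0.40,0.443,0.119],[0,0,108.6]],[[0.40,0.443,0.119],[0,0,108.6]],[[0.40,0.443,0.119],[0,0,108.6]],[[0.40,0.443,0.119],[0,0,108.6]]]' 1
python3 -m crank '[[[0,0,0],[0,0,0]],[[0,0,0],[0,0,0]]]'
python3 - <<'E'
from h import *
s=bot.observe();print(s["time"],s["position"],s["tool_rot"],s["joint_positions"])
c=snap("wrist","w1");print(ray(c,280,210));print(proj(c,[.615,-.1445,.284]))
E
```

```text
time: 1.6
position: [0.6121, -0.1428, 0.3497]
tool_rot: [0.435, 0.901, 0.0, -0.0]
contact_force: [0.7, -1.6, -0.4]
opening: 0.0853
grip_force: 0.0
time: 1.85
position: [0.6103, -0.1457, 0.3499]
tool_rot: [0.436, 0.9, -0.0, -0.0]
contact_force: [-0.4, 0.6, 0.2]
opening: 0.0855
grip_force: 0.0
1.85 [ 0.61029907 -0.14565437  0.34993162] [ 4.35983945e-01  8.99954351e-01 -1.71481159e-04 -3.68734686e-04] [-3.29276251e-01  4.14558713e-01  1.15549898e+00 -2.50777291e-04
  1.57230865e+00 -9.97810149e-01]
(array([ 0.55882155, -0.08066434,  0.49199381]), array([ 0.21152548, -0.25067706, -0.94478588]))
[[283.10225399 227.4889296 ]]
```

View pics/w1.png

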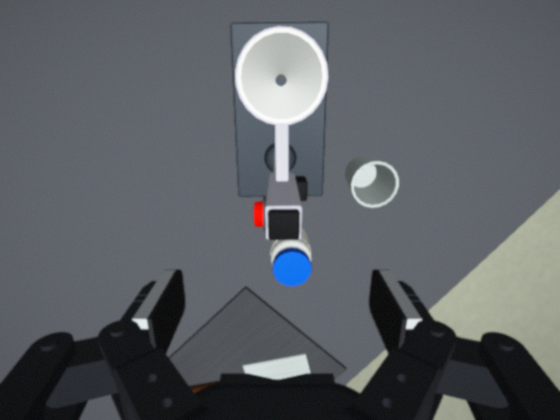

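The wrist view shows the cap at about (284,223), the button at (259,214), the funnel rim at (282,75). The plate edges look vertical, so the yaw is right. I'll refine the cap centre from this view.

```bash
python3 - <<'E'
from h import *
c=load("w1");im=c["image"];g=im.max(2)
m=np.zeros(g.shape,np.uint8);m[205:243,264:304]=(g[205:243,264:304]<55)
n,l,st,ce=cv2.connectedComponentsWithStats(m);k=1+np.argmax(st[1:,4]);print(st[k],ce[k])
x,y,w,h=st[k][:4];P=plane(c,x+w/2-.5,y+h/2-.5,.284);print("cap",P, "width",np.linalg.norm(plane(c,x,y+h/2,.284)-plane(c,x+w,y+h/2,.284)))
w_=((im.min(2)>190)*1).astype(np.uint8);q=np.zeros_like(w_);q[20:130,225:340]=w_[20:130,225:340]
cn=max(cv2.findContours(q,0,2)[0],key=cv2.contourArea);(u,v),r=cv2.minEnclosingCircle(cn);print(u,v,r)
F=plane(c,u,v,.212);d=F-P;print("fun",F,np.hypot(*d[:2]),np.degrees(np.arctan2(d[1],d[0]))-90)
# plate edges in rows 40..190
for row in(60,180):
    for z in(.014,):
        for u in((233.5,328) if row==60 else (237.5,324)): print(plane(c,u,row,z)[:2])
s=bot.observe();p=np.array(s["position"])
yaw=np.radians(38.3);ex=np.array([np.cos(yaw),np.sin(yaw)])
print("tool y",np.degrees(2*np.arctan2(.9,.436))-90,"shift",P[:2]-.001*ex-p[:2])
E
```

```text
[269 211  29  28 776] [283.35438144 224.26804124]
cap [ 0.61356253 -0.14281696  0.284     ] width 0.019915678596473415
281.8975524902344 77.84868621826172 51.49027633666992
fun [ 0.55274184 -0.0660536   0.212     ] 0.09793758028854195 38.39028167863668
[ 0.48292369 -0.07850702]
[0.58314275 0.00074832]
[ 0.58577199 -0.20975086]
[ 0.68809095 -0.12889105]
tool y 38.304779558807496 shift [0.0026563  0.00258549]
```

```bash
python3 -m crank '[[[0.0025,0.002,-0.05],[0,0,0]],[[0.0025,0.002,-0.085],[0,0,0]],[[0.0025,0.002,-0.105],[0,0,0]],[[0.0025,0.002,-0.115],[0,0,0]],[[0.0025,0.002,-0.115],[0,0,0]]]' 1
python3 -m crank '[[[0,0,0],[0,0,0]],[[0,0,0],[0,0,0]]]' 0.55
python3 - <<'E'
from h import *
c=snap("wrist","w2");s=snap("scene","s2")
o=np.zeros((420,800,3),np.uint8);o[:,:560]=c["image"];o[:240,560:]=cv2.resize(s["image"][260:340,150:230],(240,240),interpolation=cv2.INTER_CUBIC)
cv2.imwrite("pics/z2.png",o[...,::-1])
E
```

```text
time: 2.52
position: [0.6128, -0.144, 0.2353]
tool_rot: [0.436, 0.9, -0.0, -0.0]
contact_force: [-0.5, -0.5, -0.7]
opening: 0.0855
grip_force: 0.0
time: 2.78
position: [0.6135, -0.1436, 0.2362]
tool_rot: [0.436, 0.9, 0.0, 0.001]
contact_force: [-0.2, -0.7, -1.1]
opening: 0.052
grip_force: 0.0
```

View pics/z2.png

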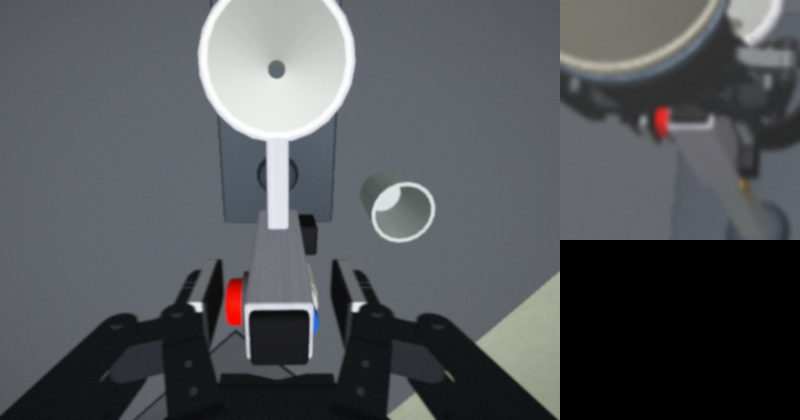

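The left pad (≈222) sits just off the red button (228–243), and the right pad (≈335) is clear of the tube face (313). The pinch is centred as intended, so I'll close.

```bash
python3 -m crank '[[[0,0,0],[0,0,0]],[[0,0,0],[0,0,0]],[[0,0,0],[0,0,0]],[[0,0,0],[0,0,0]],[[0,0,0],[0,0,0]],[[0,0,0],[0,0,0]]]' 0
```

```text
time: 3.62
position: [0.6138, -0.143, 0.2357]
tool_rot: [0.436, 0.9, 0.0, 0.001]
contact_force: [6.5, 3.8, 2.8]
opening: 0.0255
grip_force: 60.6
```

```bash
python3 -m crank '[[[0,0,-0.001],[0,0,0]],[[0,0,-0.002],[0,0,0]],[[0,0,-0.003],[0,0,0]]]'
```

```text
time: 4.0
position: [0.6138, -0.1431, 0.2328]
tool_rot: [0.436, 0.9, 0.0, 0.001]
contact_force: [3.3, 5.1, 6.4]
opening: 0.0255
grip_force: 60.7
```

```bash
python3 -m crank '[[[0,0,-0.002],[0,0,0]],[[0,0,-0.004],[0,0,0]],[[0,0,-0.006],[0,0,0]],[[0,0,-0.008],[0,0,0]],[[0,0,-0.010],[0,0,0]],[[0,0,-0.012],[0,0,0]],[[0,0,-0.014],[0,0,0]],[[0,0,-0.014],[0,0,0]]]'
python3 -m crank '[[[0,0,0],[0,0,0]],[[0,0,0],[0,0,0]],[[0,0,0],[0,0,0]]]' 0.7
python3 - <<'E'
from h import *
c=snap("wrist","w3");s=snap("scene","s3")
o=np.zeros((420,800,3),np.uint8);o[:,:560]=c["image"];o[:240,560:]=cv2.resize(s["image"][260:340,150:230],(240,240),interpolation=cv2.INTER_CUBIC)
cv2.imwrite("pics/z3.png",o[...,::-1])
E
```

```text
time: 5.0
position: [0.6138, -0.143, 0.2186]
tool_rot: [0.436, 0.9, 0.0, 0.001]
contact_force: [5.2, 4.0, 1.5]
opening: 0.0253
grip_force: 60.6
time: 5.38
position: [0.6132, -0.1434, 0.2183]
tool_rot: [0.436, 0.9, 0.0, 0.0]
contact_force: [0.4, 0.1, -0.2]
opening: 0.0596
grip_force: 0.0
```

View pics/z3.png

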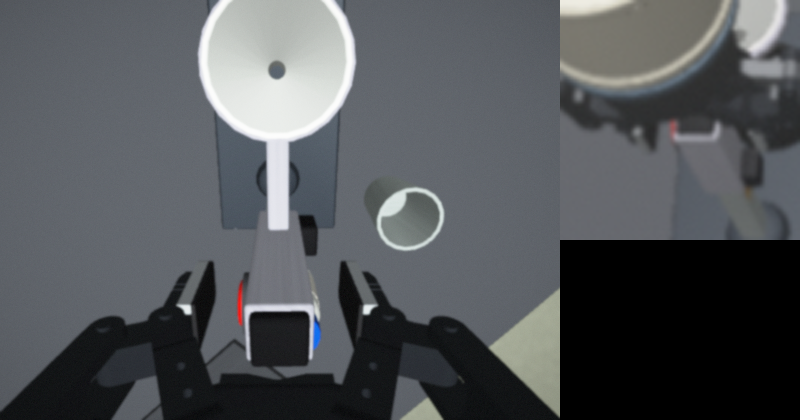

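The tube followed the gripper (same view relative to the hand), and the red button stays mostly in (a thin sliver at 241,303). So the tube is ≈17 mm down, between the holes, with the fingers off. Next I'll lift, shut the fingers, and approach the cap top (z ≈ 0.267).

```bash
python3 -m crank '[[[0,0,0.02],[0,0,0]],[[0,0,0.06],[0,0,0]],[[0,0,0.082],[0,0,0]],[[0,0,0.082],[0,0,0]]]'
python3 -m crank '[[[0,0,0],[0,0,0]],[[0,0,0],[0,0,0]],[[0,0,0],[0,0,0]],[[0,0,0],[0,0,0]],[[0,0,-0.012],[0,0,0]],[[0,0,-0.024],[0,0,0]],[[0,0,-0.027],[0,0,0]],[[0,0,-0.027],[0,0,0]]]' 0
```

```text
time: 5.98
position: [0.6139, -0.1436, 0.302]
tool_rot: [0.436, 0.9, 0.0, 0.002]
contact_force: [0.1, -0.1, -0.7]
opening: 0.0597
grip_force: 0.0
time: 6.98
position: [0.613, -0.1434, 0.2729]
tool_rot: [0.436, 0.9, -0.0, -0.0]
contact_force: [0.2, -0.0, 0.4]
opening: -0.0001
grip_force: 0.0
```

```bash
python3 -m crank '[[[0,0,-0.002],[0,0,0]],[[0,0,-0.004],[0,0,0]],[[0,0,-0.005],[0,0,0]]]'; python3 -m crank '[[[0,0,-0.001],[0,0,0]],[[0,0,-0.002],[0,0,0]],[[0,0,-0.003],[0,0,0]]]';  python3 -m crank '[[[0,0,-0.001],[0,0,0]],[[0,0,-0.002],[0,0,0]],[[0,0,-0.003],[0,0,0]]]'
```

```text
time: 7.35
position: [0.6132, -0.1434, 0.2682]
tool_rot: [0.436, 0.9, 0.0, 0.0]
contact_force: [0.1, -0.1, 0.3]
opening: -0.0001
grip_force: 0.0
time: 7.72
position: [0.6132, -0.1434, 0.2659]
tool_rot: [0.436, 0.9, 0.0, 0.0]
contact_force: [-4.2, 1.1, 8.2]
opening: 0.0004
grip_force: 4.5
time: 8.1
position: [0.6132, -0.1435, 0.263]
tool_rot: [0.436, 0.9, 0.0, 0.0]
contact_force: [-4.0, 1.1, 9.3]
opening: 0.0002
grip_force: 4.5
```

```bash
cat > ck.py <<'E'
from rig import bot
import sys
s=bot.observe();f=s["contact_force"][2];print("CK",round(s["position"][2],4),round(f,1));sys.exit(int(f>13))
E
python3 -m crank '[[[0,0,-0.001],[0,0,0]],[[0,0,-0.002],[0,0,0]],[[0,0,-0.003],[0,0,0]],[[0,0,-0.004],[0,0,0]],[[0,0,-0.005],[0,0,0]]]' >/dev/null; python3 ck.py && python3 -m crank '[[[0,0,-0.001],[0,0,0]],[[0,0,-0.002],[0,0,0]],[[0,0,-0.003],[0,0,0]],[[0,0,-0.004],[0,0,0]]]' >/dev/null && python3 ck.py  && python3 -m crank '[[[0,0,-0.001],[0,0,0]],[[0,0,-0.002],[0,0,0]]]' >/dev/null && python3 ck.py && python3 -m crank '[[[0,0,-0.001],[0,0,0]],[[0,0,-0.002],[0,0,0]]]' >/dev/null && python3 ck.py && python3 -m crank '[[[0,0,-0.001],[0,0,0]],[[0,0,-0.002],[0,0,0]]]' >/dev/null && python3 ck.py
python3 -c "
from h import *
snap('scene','s4');print(bot.observe()['time'])"
```

```text
CK 0.258 9.5
CK 0.254 9.0
CK 0.252 9.0
CK 0.25 9.5
CK 0.248 8.9
10.025
```

```bash
cat > ck.py <<'E'
from h import *
import sys
s=bot.observe();f=s["contact_force"][2]
def red(n):
    h=cv2.cvtColor(bot.camera(n)["image"],cv2.COLOR_RGB2HSV).astype(int)
    return int((((h[...,0]<8)|(h[...,0]>172))&(h[...,1]>150)&(h[...,2]>80)).sum())
r=red("wrist");print("CK",round(s["position"][2],4),round(f,1),r);sys.exit(int(f>13 or r>float(sys.argv[1])))
E
python3 - <<'E'
from h import *
for n in("w2","w3"):
    h=cv2.cvtColor(load(n)["image"],cv2.COLOR_RGB2HSV).astype(int);print(n,(((h[...,0]<8)|(h[...,0]>172))&(h[...,1]>150)&(h[...,2]>80)).sum())
E
python3 ck.py 9999;python3 -m crank '[[[0,0,-0.0005],[0,0,0]],[[0,0,-0.001],[0,0,0]]]' >/dev/null; python3 ck.py 9999
```

```text
w2 722
w3 155
CK 0.2479 7.5 106
CK 0.247 8.9 109
```

```bash
python3 -m crank '[[[0,0,-0.0005],[0,0,0]],[[0,0,-0.001],[0,0,0]]]' >/dev/null; python3 ck.py 220 && python3 -m crank '[[[0,0,-0.0005],[0,0,0]],[[0,0,-0.001],[0,0,0]]]' >/dev/null && python3 ck.py 220 && python3 -m crank '[[[0,0,-0.0005],[0,0,0]],[[0,0,-0.001],[0,0,0]]]' >/dev/null && python3 ck.py 220 && python3 -m crank '[[[0,0,-0.0005],[0,0,0]],[[0,0,-0.001],[0,0,0]]]' >/dev/null && python3 ck.py 220 && python3 -m crank '[[[0,0,-0.0005],[0,0,0]],[[0,0,-0.001],[0,0,0]]]' >/dev/null && python3 ck.py 220 && python3 -m crank '[[[0,0,-0.0005],[0,0,0]],[[0,0,-0.001],[0,0,0]]]' >/dev/null && python3 ck.py 220 && python3 -m crank '[[[0,0,-0.0005],[0,0,0]],[[0,0,-0.001],[0,0,0]]]' >/dev/null && python3 ck.py 220 && python3 -m crank '[[[0,0,-0.0005],[0,0,0]],[[0,0,-0.001],[0,0,0]]]' >/dev/null && python3 ck.py 220
```

```text
CK 0.246 8.0 114
CK 0.245 8.0 122
CK 0.2435 5.0 402
```

The red area jumped from 122 to 402 and the push force dropped, so the button has popped out at ≈40 mm. I'll lift off and verify.

```bash
python3 -m crank '[[[0,0,0.01],[0,0,0]],[[0,0,0.05],[0,0,0]],[[0,0,0.1],[0,0,0]],[[0,0,0.1],[0,0,0]],[[0,0,0.1],[0,0,0]]]'
python3 - <<'E'
from h import *
c=snap("wrist","w5");s=snap("scene","s5");t=snap("top","t5")
o=np.zeros((420,800,3),np.uint8);o[:,:560]=c["image"];o[:240,560:]=cv2.resize(s["image"][260:340,150:230],(240,240),interpolation=cv2.INTER_CUBIC)
o[240:,560:]=cv2.resize(t["image"][140:260,320:480],(240,180),interpolation=cv2.INTER_CUBIC)
cv2.imwrite("pics/z5.png",o[...,::-1])
E
```

```text
time: 11.9
position: [0.613, -0.1434, 0.3431]
tool_rot: [0.436, 0.9, -0.0, -0.0]
contact_force: [-0.0, 0.7, -0.7]
opening: 0.0
grip_force: 0.0
```

View pics/z5.png

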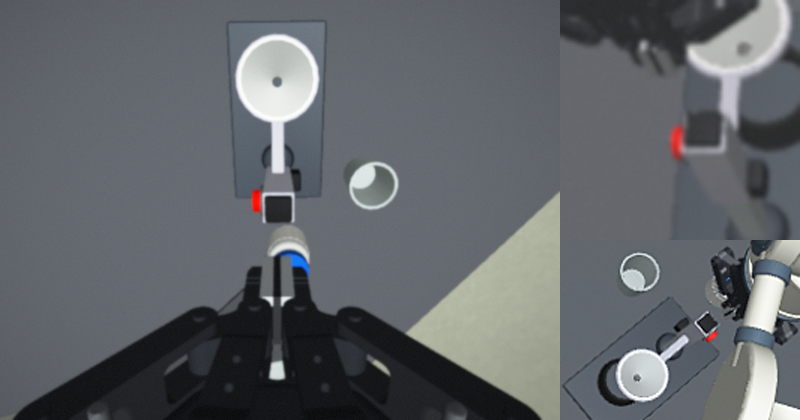

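The button is fully out again (red at 257,200), and the tube and funnel are lower. The mould, beaker and jar stand where they were, and the hand is clear of everything.

```bash
python3 -c "
from rig import bot
print(bot.finish_job())"
```

```text
the job is handed in; nothing more can be done
None
```

I brought the funnel down one hole: the pin snapped in about 40 mm below the upper hole, the button popped fully out, and I handed the job in at about 12 s; the hand-in returned no verdict.

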